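Ease a ratchet press down onto a reed plate

TASK

The small ratchet press on the tuning desk is wound up and held by its pawl above a harmonica comb whose brass reed plate stands a few millimetres proud on its pins. Flick the pawl's release lever over, wind the crank on a touch so that the pawl springs off the ratchet wheel, then ease the drum back without ever letting it run, and lean gently on the crank to press the reed plate fully home without crushing it. Leave the press foot resting on the plate, let go of everything, and do not disturb the other things on the desk.

Things in the scene. Friction and masses are not known exactly. Their poses are not given: they have to be found in the camera images.
- press: Small dark cast bench press, fixed. Origin: on the desk under the drum's axis. x: along the drum's axis, level, from the back plate to the crank side, roughly away from the robot (turned up to 0.3 rad); z up; press y to the left seen along x. In mm: base plate x -78..68, y -115..91, 14 thick; back plate x -66..-44, y -93..53, up to z 166. Above the base only crank and release lever stand at x > 20.
- drum_axis (a point): On the drum's axis, 135 mm above the press's origin, fixed. The toothed steel ratchet wheel (radius 40) lies at x 0..12 of the press. The pawl lies over the wheel in the same plane, up to z 205 when lifted. The foot's square ram reaches up to z 190, behind the wheel. The rack between drum and foot gives a little: 0.1 rad of the drum from 15 N to 60 N at the foot.
- drum (a joint): Turn of drum, ratchet wheel and crank (rad). 0 = wound up, hanging on the pawl; grows as the foot goes down (22 mm per rad), the crank's top moving to press -y. Negative = wound on; stops at -0.18 and 1.35. The foot's load always pulls it positive, about 0.3 Nm (4 to 7 N at the pin): unheld and off the pawl it runs away at once. Winding on by about 0.08 to 0.12 frees the pawl.
- crank_pin (a point): Wooden crank pin, level, diameter 12, open from above, from x 27 to 77 of the press (crank arm at its x 20..27 end). This point: on the pin's axis at x 55, 65 mm from the drum's axis. In the press frame y = 65 sin(0.65 - drum), z = 135 + 65 cos(0.65 - drum) mm: it starts leaning to +y and moves over the top to -y as the foot goes down.
- release_lever (a joint): Release lever of the pawl, hinge parallel to the drum's axis at y -73, z 144 of the press (rad). About 0 = upright, pawl sprung onto the wheel; 0.5 = thrown over to press -y, hard stop, pawl sprung away from the wheel. Stays where left; needs 4 to 7 N at the knob. While the drum's load is on it, the undercut tooth still holds the pawl in.
- lever_knob (a point): Brass knob of the release lever: a level round pin, diameter 10, from x 24 to 60 of the press, open to a push from its press +y side; this point is on its axis at x 46, 40 mm above the lever's hinge.
- pawl (a joint): Angle of the pawl against the release lever, through its spring (rad). About 0 = pawl follows the lever; about minus the lever's angle (-0.4 to -0.5 with the lever over) = pawl still caught by the tooth; it jumps back to between -0.1 and 0 as the pawl springs clear.
- press_foot: Steel foot, 26 x 70 x 10 mm, on a square ram sliding upright, driven by the drum. Origin: level with its underside, 7 mm to press -y of its middle. At drum 0 its underside is at z 60.5, 8 to 22 mm above the reed plate: the comb's nest is set to another height each time, so the foot meets the plate at a drum angle of 0.35 to 1.0 rad, to be felt.
- reed_plate (a joint): Travel of the brass reed plate (26 x 104 x 2.5 mm, under the foot) onto its comb (m): 0 = 4 mm proud, 0.004 = fully home, hard stop. It moves only under about 25 N; the foot's own load is 11 to 15 N, so the crank pin must be pushed on towards press -y with about 3 to 6 N. More than 60 N from the foot (about 15 N pushed on the pin) crushes it.
- parts_cup: Pewter cup, diameter 68, 58 high; origin under its middle. Leave alone.
- metronome: Walnut pyramid metronome, about 96 square, 212 high; origin under its middle. Leave alone.
- end_cap_a: Chromed end cap, 28 x 34 x 18, by the press; origin under its middle. Leave alone.
- end_cap_b: Second chromed end cap, as the first. Leave alone.
- screwdriver: Small screwdriver, 150 long, lying beside the press. Leave alone.
- spare_comb: Spare harmonica comb with brass plates, 27 x 108 x 19, lying on the desk. Leave alone.
- tin: Round tin, diameter 56, 50 high; origin under its middle. Leave alone.

How it is judged:
By the outcome, as a careful person would: the job done as asked, in the order asked, and still so for the second after the job is handed in, with the robot touching nothing.
It also fails if it takes over 67 s, if anything falls off the work surface, if the arm or the gripper's body presses on something with over 40 N, if the wrist force passes 120 N, or if a joint passes its speed limit or range.

ROBOT

A 6-joint arm with a two-finger parallel gripper is mounted at the origin on the work surface. World frame = base frame: x ahead of the robot, y to its left, z up, the work surface at z = 0. Lengths are in m, angles in rad, forces in N, time in s.
With the tool pointing down it reaches from about 0.35 to 0.975 m from the base axis. Payload 4.9 kg.
Tool frame: the origin (TCP) lies on the centre line of the jaws, within the pads' length; the fingertips stand 11 mm ahead of it and the grasp point (between the pads) lies 8 mm behind it; z points along the fingers, y is the direction in which the jaws open and shut (so a half turn about z gives the same grasp; the last joint's range is limited). The gripper opens to 85 mm and grips with 20 to 120 N. Pads are 22 mm wide; open, the fingers measure 114 mm over their backs; the gripper's body (76 mm by 85 mm) begins 54 mm behind the grasp point. The pads swing forward as they close: fully open they stand 13 mm farther back than shut.
Start: joints at [-1.27, 0.053, 1.613, -0, 1.476, -0.119], TCP at [0.255, -0.571, 0.242] pointing down, gripper open.
Joint ranges: [-3.01, 3.01], [-1.01, 2.22], [0.06, 2.58], [-1.02, 4.17], [0.09, 2.62], [-3.14, 3.14]. Speed limits (rad/s): [2.57, 2.57, 3.14, 3.14, 3.14, 3.14].

INTERFACE

Orientations are given as a rotation vector (axis times angle).
In Python, from station import ctrl gives the robot as it stands.
- The arm moves only by the tool send_rows, never from a script. Its argument "series" is a list of rows, each an object of numbers: "tx", "ty", "tz": the shift along the tool's x, y, z in cm; "wx", "wy", "wz": the turn, a rotation vector about the tool's x, y, z in rad; "jaw": the closure, from 0 (fully open) to 1 (shut). In form: [{"tx": .., "ty": .., "tz": .., "wx": .., "wy": .., "wz": .., "jaw": ..}, ...]. A call has 1 to 5 rows; each row shifts and turns the pose as measured when the row begins, along the tool's axes as they then stand; what a row does not reach is not made up. A row lasts 1/8 s, in which the tool goes at most 62.5 mm and 10.7 degrees, less where a joint would pass 70% of its speed; a pose out of reach is approached as far as the arm can. A call is refused whole if a number of a shift passes 6.25 or a number of a turn 0.188, either way. A call with a gripper value outside its range is refused whole. The fingers move at their own pace and stop on an object; "squeeze" is the grip in N (left out, the last holds). Time passes only in rows, so rows that do not move let the fingers close. It gives the time, the measured TCP pose, the force and the opening at its end, in the units of the state.
- ctrl.get_obs(): the state, without advancing time (a new reading comes with each control period).
- ctrl.get_image(name): name is "side" or "top"; returns the picture (480x640x3 uint8, red, green, blue); there is no depth.
- ctrl.camera_info(name): a dict with "mtx" (3x3 intrinsics, pixels), "R" (3x3) and "t" (3): a world point X has camera coordinates R X + t. Camera axes: x right, y down, z forward; pixel columns grow to the right and rows downward; lengths in m; the calibration is good to about 2 mm. A picture is of the moment at which its call begins. camera_info takes no time and is no camera call.
- ctrl.finish_job(): hands the job in, once; it reports no verdict.
The state is a dict: "t": time; "q": joint angles; "dq": joint speeds; "effort": joint torques, N m; "tool_pos": TCP position; "tool_rot": TCP orientation; "contact_force": force on the tool from outside, world axes, zero at the start; "wrist_torque": the same for the moment, N m; "opening": finger opening in m.
Only numpy, scipy, OpenCV 4.12 (cv2) and the standard library are available. Lean on these libraries where they do the work, as an engineer would, in place of code of your own. Each camera call takes 0.05 s, during which the arm holds its last target.

## Working session

There is one attempt and no reset: what is moved stays moved. The work goes in short steps, Python scripts to look and compute and a tool call to move; the robot and the scene stay as the last step left them, time stands still between calls to the robot, and variables do not carry over. Pictures are saved under pics/ and viewed, and the job is handed in when it is done.

Besides the shell and the picture viewer there is one more tool, called after "Emit:" as a command line: name --argument value ..., lists and objects as JSON in quotes. send_rows: Moves the arm, as the interface text tells. Its arguments: {"type":"object","properties":{"series":{"type":"array"},"squeeze":{"type":"number"}},"required":["series"]}

```bash
ls; mkdir -p pics; python3 - <<'E'
from station import ctrl
import cv2
o=ctrl.get_obs()
for k,v in o.items(): print(k,v)
for n in ("side","top"):
    im=ctrl.get_image(n); cv2.imwrite(f"pics/{n}0.png",im[:,:,::-1])
    c=ctrl.camera_info(n); print(n,c)
E
```

```text
pics
t 0.0
q [-1.27001823e+00  5.33384020e-02  1.61432963e+00 -2.36264151e-07
  1.47599920e+00 -1.18996367e-01]
dq [ 0.00078013 -0.00195626  0.00029345  0.00013689  0.00069996  0.00043636]
effort [ 2.95186073e-04 -3.93679619e+01 -3.70179963e+01 -1.94142258e-04
  6.88185770e-03 -1.76167509e-05]
tool_pos [ 0.25454035 -0.57014505  0.24105316]
tool_rot [-3.07062789e+00 -6.54119175e-01  2.95955427e-04]
contact_force [-0.55710866  0.64881257 -0.40968083]
wrist_torque [ 0.00372358 -0.0234046  -0.01565608]
opening 0.08511616597303998
side {'mtx': array([[528.18219298,   0.        , 323.48826115],
       [  0.        , 528.18219298, 234.98519618],
       [  0.        ,   0.        ,   1.        ]]), 'R': array([[ 0.96107028, -0.27630235,  0.00096425],
       [-0.21198743, -0.7395912 , -0.63880058],
       [ 0.17721525,  0.61372784, -0.76937175]]), 't': array([-0.49807624,  0.20964136,  1.1816501 ])}
top {'mtx': array([[543.31908736,   0.        , 311.97047701],
       [  0.        , 543.31908736, 240.7231031 ],
       [  0.        ,   0.        ,   1.        ]]), 'R': array([[-0.00544065, -0.99982564, -0.01786319],
       [-0.987181  ,  0.0082196 , -0.15939292],
       [ 0.15951196,  0.016767  , -0.9870536 ]]), 't': array([0.02223583, 0.52844481, 1.3843273 ])}
```

View pics/side0.png

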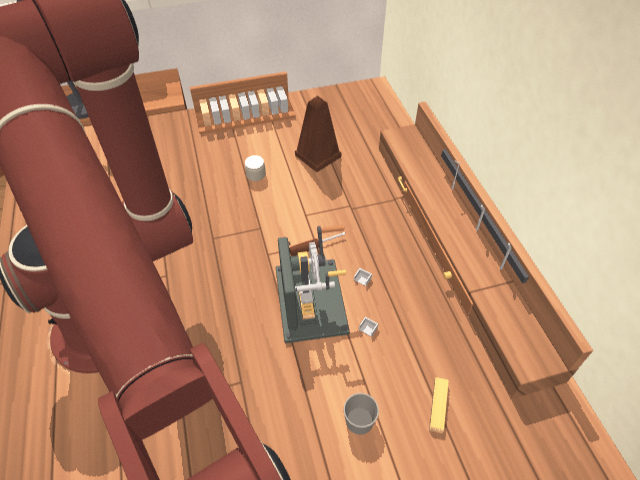

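View pics/top0.png

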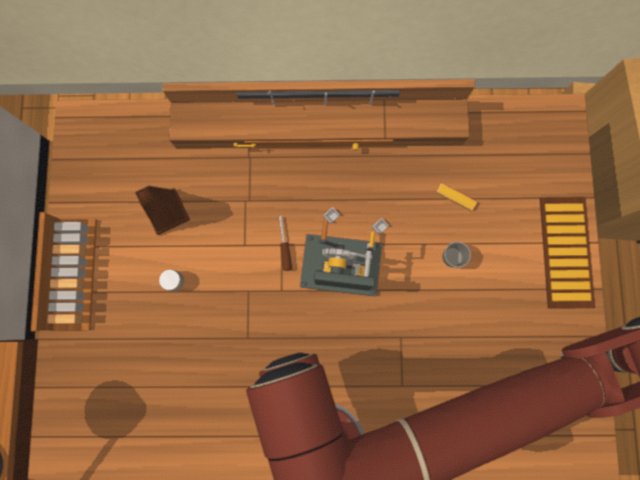

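```bash
python3 - <<'E'
import cv2
a=cv2.imread("pics/top0.png")[195:305,270:410]; cv2.imwrite("pics/top0c.png",cv2.resize(a,None,fx=5.6,fy=5.4,interpolation=cv2.INTER_CUBIC))
a=cv2.imread("pics/side0.png")[220:345,255:395]; cv2.imwrite("pics/side0c.png",cv2.resize(a,None,fx=5,fy=4.8,interpolation=cv2.INTER_CUBIC)) 
E
```

```text
(no output)
```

View pics/top0c.png

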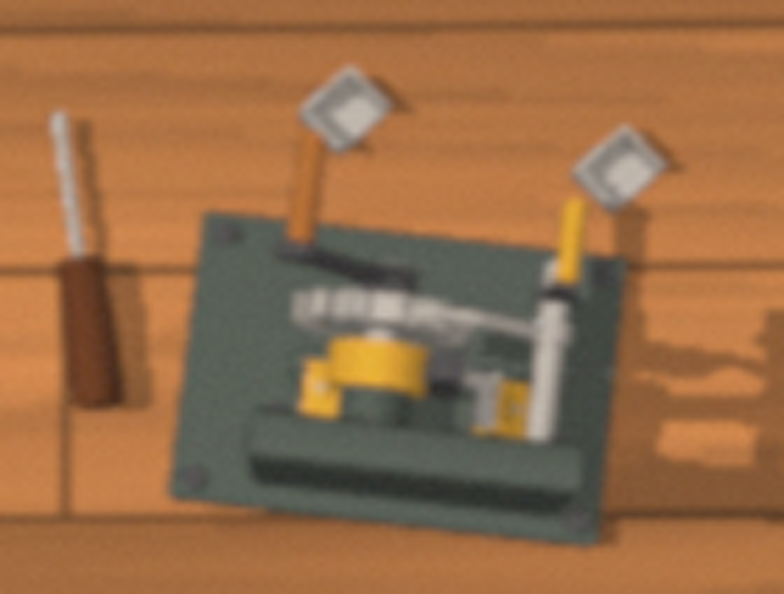

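View pics/side0c.png

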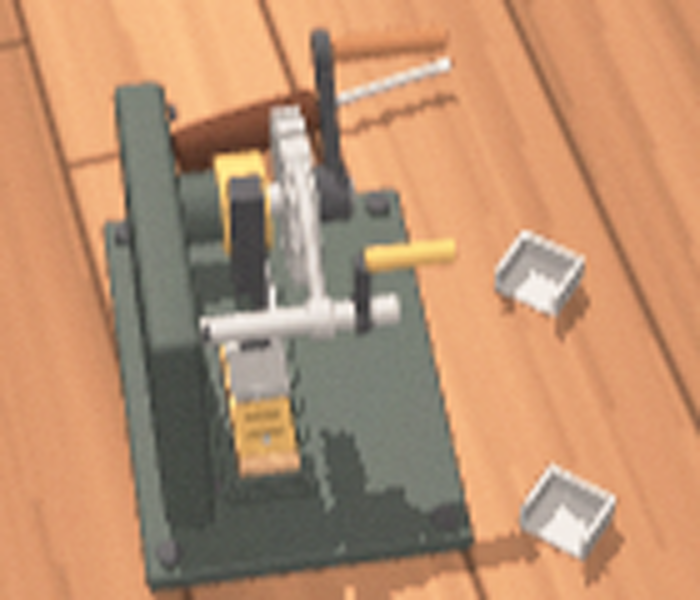

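```bash
cat > h.py <<'E'
import numpy as np
from scipy.optimize import least_squares
from scipy.spatial.transform import Rotation as Ro
from station import ctrl
C={n:ctrl.camera_info(n) for n in ("side","top")}
def proj(n,X):
    c=C[n]; p=c["R"]@np.asarray(X)+c["t"]; p=c["mtx"]@p; return p[:2]/p[2]
def W(P,pose):
    x,y,a=pose; c,s=np.cos(a),np.sin(a); P=np.asarray(P)/1000
    return np.array([x+c*P[0]-s*P[1],y+s*P[0]+c*P[1],P[2]])
def pin(d,x=55): return [x,65*np.sin(.65-d),135+65*np.cos(.65-d)]
def knob(l,x=46): return [x,-73-40*np.sin(l),144+40*np.cos(l)]
E
cat > fit.py <<'E'
from h import *
D=[("top",(306.6,234.3),[68,91,14]),("top",(382,243.1),[68,-115,14]),("top",(377.7,295.0),[-78,-115,14]),("top",(300.4,286.5),[-78,91,14]),
("side",(334,259.6),[68,91,14]),("side",(349,332.),[68,-115,14]),("side",(285,339.4),[-78,-115,14]),
("top",(325.7,220.6),pin(0,77)),("top",(372.3,232),knob(0,60)),("side",(344.6,228.5),pin(0,77)),("side",(346,272),knob(0,60))]
f=lambda p:np.concatenate([proj(n,W(P,p))-u for n,u,P in D])
r=least_squares(f,[.5,0,0],loss="soft_l1"); print(r.x,r.x[2]); print(f(r.x).reshape(-1,2).round(1))
for n in ("pin","knob"): print(n,W(pin(0) if n=="pin" else knob(0),r.x))
print([W([0,0,0],r.x)])
E
python3 fit.py
```

```text
[ 0.47610896 -0.04749537 -0.1195522 ] -0.11955219942225144
[[-0.5 -1.3]
 [ 0.6 -1.7]
 [-0.3  0.8]
 [-0.7  0.5]
 [-0.2 -1.1]
 [ 0.9  0.3]
 [-1.2  2.5]
 [ 0.4 -1.6]
 [ 0.2 -0.6]
 [-1.2 -0.4]
 [-0.6  0.2]]
pin [ 0.53540802 -0.01499875  0.18674545]
knob [ 0.51307408 -0.12546061  0.184     ]
[array([ 0.47610896, -0.04749537,  0.        ])]
```

```bash
cat >> h.py <<'E'
POSE=np.array([0.4761,-0.0475,-0.1196])
def state():
    o=ctrl.get_obs(); R=Ro.from_rotvec(o["tool_rot"]).as_matrix(); p=o["tool_pos"]
    x,y,a=POSE; c,s=np.cos(a),np.sin(a); d=p-[x,y,0]
    pp=np.array([c*d[0]+s*d[1],-s*d[0]+c*d[1],d[2]])*1000
    F=o["contact_force"]; Fp=[c*F[0]+s*F[1],-s*F[0]+c*F[1],F[2]]
    print("t",round(o["t"],2),"press mm",pp.round(1),"Fpress",np.round(Fp,1),"open",round(o["opening"]*1000,1),"toolx yaw",round(np.arctan2(R[1,0],R[0,0])-a,3),"tilt",R[:2,2].round(3),"q",o["q"].round(2))
    return o,R,pp
def need(P):
    "shift in tool cm to reach press point P (mm) and turn"
    o,R,pp=state(); t=W(P,POSE)
    sh=R.T@(t-o["tool_pos"])*100
    a=POSE[2]; Rt=np.array([[np.cos(a),np.sin(a),0],[np.sin(a),-np.cos(a),0],[0,0,-1]])
    rv=Ro.from_matrix(R.T@Rt).as_rotvec()
    print("shift cm",sh.round(2),"turn",rv.round(3))
E
python3 - <<'E'
from h import *
need([46,-42,260])
E
```

```text
t 0.1 press mm [-157.6 -545.4  241.2] Fpress [0.4 0.2 0.3] open 85.5 toolx yaw 0.539 tilt [-0.001  0.002] q [-1.27  0.05  1.61 -0.    1.48 -0.12]
shift cm [ 43.32 -32.74  -1.81] turn [-0.002  0.     0.539]
```

Emit:
send_rows --series '[{"wz": 0.18,"tz": -1.0,"jaw": 1},{"wz": 0.18,"tz": -1.0,"jaw": 1},{"wz": 0.18,"jaw": 1},{"tx": 3.0,"ty": -5.0,"jaw": 1},{"tx": 3.0,"ty": -5.0,"jaw": 1}]' --squeeze 30

```text
invalid input at $.series[0]: expected keys tx, ty, tz, wx, wy, wz, jaw
```

```bash
python3 -c "
from h import *
need([46,-42,260])"
```

```text
t 0.1 press mm [-157.6 -545.4  241.2] Fpress [0.4 0.2 0.3] open 85.5 toolx yaw 0.539 tilt [-0.001  0.002] q [-1.27  0.05  1.61 -0.    1.48 -0.12]
shift cm [ 43.32 -32.74  -1.81] turn [-0.002  0.     0.539]
```

Emit:
send_rows --series '[{"tx": 0,"ty": 0,"tz": -1.0,"wx": 0,"wy": 0,"wz": 0.18,"jaw": 1},{"tx": 0,"ty": 0,"tz": -1.0,"wx": 0,"wy": 0,"wz": 0.18,"jaw": 1},{"tx": 0,"ty": 0,"tz": 0,"wx": 0,"wy": 0,"wz": 0.18,"jaw": 1},{"tx": 2.5,"ty": -5.5,"tz": 0,"wx": 0,"wy": 0,"wz": 0,"jaw": 1},{"tx": 2.5,"ty": -5.5,"tz": 0,"wx": 0,"wy": 0,"wz": 0,"jaw": 1}]' --squeeze 30

```text
t: 0.72
tool_pos: [0.3181, -0.4672, 0.258]
tool_rot: [-3.126, 0.227, 0.005]
contact_force: [0.6, -0.6, -0.7]
opening: 0.0001
```

```bash
python3 -c "
from h import *
need([46,-42,260])"
```

```text
t 0.72 press mm [-106.8 -435.5  258. ] Fpress [ 0.6 -0.5 -0.7] open 0.1 toolx yaw -0.025 tilt [-0.003  0.008] q [-1.11 -0.09  1.73  0.    1.51  0.61]
shift cm [ 14.27 -39.73   0.04] turn [-0.007  0.004 -0.025]
```

Emit:
send_rows --series '[{"tx": 2.0,"ty": -5.7,"tz": 0,"wx": 0,"wy": 0,"wz": -0.025,"jaw": 1},{"tx": 2.0,"ty": -5.7,"tz": 0,"wx": 0,"wy": 0,"wz": 0,"jaw": 1},{"tx": 2.0,"ty": -5.7,"tz": 0,"wx": 0,"wy": 0,"wz": 0,"jaw": 1},{"tx": 2.0,"ty": -5.7,"tz": 0,"wx": 0,"wy": 0,"wz": 0,"jaw": 1},{"tx": 2.0,"ty": -5.7,"tz": 0,"wx": 0,"wy": 0,"wz": 0,"jaw": 1}]'

```text
t: 1.35
tool_pos: [0.455, -0.1873, 0.2575]
tool_rot: [-3.126, 0.19, 0.006]
contact_force: [0.8, -0.2, -0.1]
opening: -0.0002
```

```bash
python3 -c "
from h import *
need([46,-42,225])"
```

```text
t 1.35 press mm [  -4.2 -141.3  257.5] Fpress [ 0.8 -0.1 -0.1] open -0.2 toolx yaw -0.002 tilt [-0.003  0.01 ] q [-0.55 -0.28  1.89  0.01  1.54  1.15]
shift cm [ 5.02 -9.91  3.33] turn [-0.01   0.005 -0.002]
```

Emit:
send_rows --series '[{"tx": 2.5,"ty": -5.0,"tz": 0,"wx": -0.01,"wy": 0.005,"wz": 0,"jaw": 1},{"tx": 2.0,"ty": -4.0,"tz": 0.5,"wx": 0,"wy": 0,"wz": 0,"jaw": 1},{"tx": 0.5,"ty": -1.0,"tz": 1.5,"wx": 0,"wy": 0,"wz": 0,"jaw": 1}]'

```text
t: 1.72
tool_pos: [0.519, -0.0878, 0.2379]
tool_rot: [3.135, -0.183, 0.004]
contact_force: [0.4, 0.5, 0.0]
opening: 0.0
```

```bash
python3 -c "
from h import *
import cv2
need([46,-42,182])
for n in ('side','top'):
    im=ctrl.get_image(n)[:,:,::-1]
    a=im[220:345,255:395] if n=='side' else im[195:305,270:410]
    cv2.imwrite('pics/%s1.png'%n,cv2.resize(a,None,fx=4,fy=4,interpolation=2))
"
```

```text
t 1.73 press mm [ 47.4 -34.9 237.9] Fpress [0.3 0.5 0. ] open 0.0 toolx yaw 0.003 tilt [ 0.003 -0.001] q [-0.31 -0.18  1.85 -0.    1.48  1.38]
shift cm [-0.15  0.7   5.59] turn [ 0.001 -0.003  0.003]
```

View pics/side1.png

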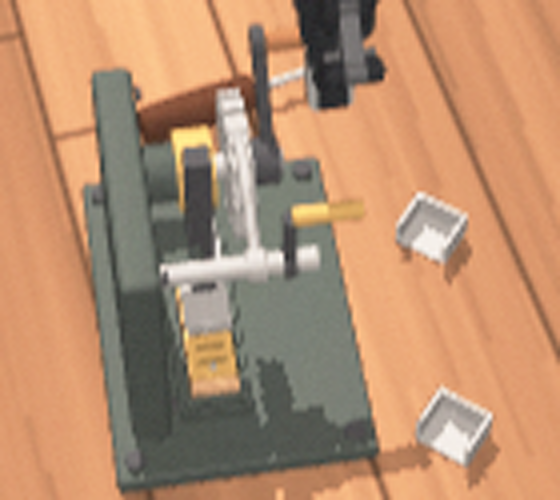

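View pics/top1.png

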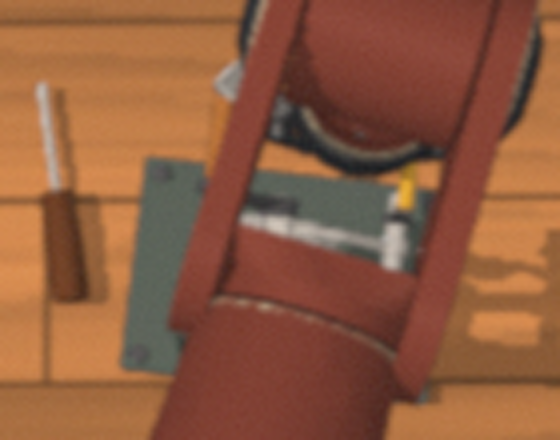

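Emit:
send_rows --series '[{"tx": 0,"ty": 0.7,"tz": 2.8,"wx": 0,"wy": 0,"wz": 0,"jaw": 1},{"tx": 0,"ty": 0,"tz": 2.8,"wx": 0,"wy": 0,"wz": 0,"jaw": 1},{"tx": 0,"ty": 0,"tz": 0.2,"wx": 0,"wy": 0,"wz": 0,"jaw": 1},{"tx": 0,"ty": 0.2,"tz": 0,"wx": 0,"wy": 0,"wz": 0,"jaw": 1}]'

```text
t: 2.33
tool_pos: [0.5136, -0.1026, 0.1759]
tool_rot: [3.134, -0.194, -0.007]
contact_force: [-0.2, 0.3, 0.2]
opening: -0.0002
```

```bash
python3 -c "
from h import *
need([46,-53,182])"
```

```text
t 2.33 press mm [ 43.8 -50.3 175.9] Fpress [-0.2  0.3  0.2] open -0.2 toolx yaw -0.004 tilt [-0.005 -0.001] q [-0.34 -0.14  1.91 -0.    1.37  1.36]
shift cm [ 0.22  0.27 -0.61] turn [ 0.002  0.005 -0.004]
```

Emit:
send_rows --series '[{"tx": 0.2,"ty": 0.2,"tz": -0.5,"wx": 0,"wy": 0,"wz": 0,"jaw": 1},{"tx": 0,"ty": 0.3,"tz": 0,"wx": 0,"wy": 0,"wz": 0,"jaw": 1}]'

```text
t: 2.58
tool_pos: [0.516, -0.1085, 0.1836]
tool_rot: [3.135, -0.196, -0.002]
contact_force: [1.3, 3.9, 1.8]
opening: 0.0
```

```bash
python3 -c "
from h import *
need([46,-53,182])"
```

```text
t 2.58 press mm [ 46.9 -55.8 183.6] Fpress [0.9 4.  1.8] open 0.0 toolx yaw -0.005 tilt [-0.001 -0.001] q [-0.35 -0.14  1.9  -0.    1.38  1.35]
shift cm [-0.09 -0.28  0.16] turn [ 0.001  0.001 -0.005]
```

Emit:
send_rows --series '[{"tx": 0,"ty": 0.3,"tz": 0,"wx": 0,"wy": 0,"wz": 0,"jaw": 1},{"tx": 0,"ty": 0.3,"tz": 0.05,"wx": 0,"wy": 0,"wz": 0,"jaw": 1},{"tx": 0,"ty": 0.3,"tz": 0.05,"wx": 0,"wy": 0,"wz": 0,"jaw": 1}]'

```text
t: 2.95
tool_pos: [0.5151, -0.1162, 0.1834]
tool_rot: [-3.133, 0.194, 0.001]
contact_force: [-0.4, 5.0, 1.6]
opening: -0.0002
```

```bash
python3 -c "
from h import *
need([46,-75,180])"
```

```text
t 2.95 press mm [ 47.  -63.6 183.4] Fpress [-1.   4.9  1.6] open -0.2 toolx yaw -0.004 tilt [-0.     0.003] q [-0.36 -0.14  1.9   0.    1.38  1.33]
shift cm [-0.09  1.14  0.33] turn [-0.003  0.001 -0.004]
```

Emit:
send_rows --series '[{"tx": 0,"ty": 0.35,"tz": 0.1,"wx": 0,"wy": 0,"wz": 0,"jaw": 1},{"tx": 0,"ty": 0.35,"tz": 0.1,"wx": 0,"wy": 0,"wz": 0,"jaw": 1},{"tx": 0,"ty": 0.3,"tz": 0.05,"wx": 0,"wy": 0,"wz": 0,"jaw": 1}]'

```text
t: 3.32
tool_pos: [0.514, -0.1251, 0.1813]
tool_rot: [-3.129, 0.193, 0.001]
contact_force: [0.7, 6.4, -1.2]
opening: -0.0002
```

```bash
python3 -c "
from h import *
need([46,-75,180])"
```

```text
t 3.33 press mm [ 46.9 -72.5 181.3] Fpress [-0.1  6.5 -1.2] open -0.2 toolx yaw -0.004 tilt [-0.     0.007] q [-0.38 -0.13  1.9   0.01  1.38  1.31]
shift cm [-0.09  0.25  0.13] turn [-0.007  0.001 -0.004]
```

Emit:
send_rows --series '[{"tx": 0,"ty": 0.3,"tz": 0.05,"wx": 0,"wy": 0,"wz": 0,"jaw": 1},{"tx": 0,"ty": 0.2,"tz": 0,"wx": 0,"wy": 0,"wz": 0,"jaw": 1}]'

```text
t: 3.58
tool_pos: [0.514, -0.1259, 0.1811]
tool_rot: [-3.118, 0.191, 0.0]
contact_force: [0.4, 11.6, 2.3]
opening: 0.0001
```

```bash
python3 -c "
from h import *
need([46,-75,180])"
```

```text
t 3.58 press mm [ 46.9 -73.3 181.1] Fpress [-1.  11.6  2.3] open 0.1 toolx yaw -0.003 tilt [0.001 0.018] q [-0.39 -0.13  1.89  0.02  1.38  1.3 ]
shift cm [-0.09  0.17  0.1 ] turn [-0.018  0.001 -0.003]
```

Emit:
send_rows --series '[{"tx": 0,"ty": -0.8,"tz": 0,"wx": -0.018,"wy": 0,"wz": 0,"jaw": 1},{"tx": 0,"ty": -1.5,"tz": -2,"wx": 0,"wy": 0,"wz": 0,"jaw": 0.7},{"tx": 0,"ty": -3,"tz": -4,"wx": 0,"wy": 0,"wz": 0,"jaw": 0.7}]'

```text
t: 3.95
tool_pos: [0.519, -0.0739, 0.2403]
tool_rot: [3.13, -0.197, -0.011]
contact_force: [1.2, 0.1, -0.7]
opening: 0.0254
```

```bash
python3 -c "
from h import *
import cv2
need([54]+pin(0)[1:2]+[250])
im=ctrl.get_image('side')[:,:,::-1]
a=im[220:345,255:395]
cv2.imwrite('pics/side2.png',cv2.resize(a,None,fx=4,fy=4,interpolation=2))
"
```

```text
t 3.95 press mm [ 45.7 -21.1 240.3] Fpress [ 1.2  0.3 -0.7] open 25.4 toolx yaw -0.006 tilt [-0.007 -0.004] q [-0.28 -0.19  1.84 -0.01  1.49  1.42]
shift cm [ 0.79 -6.04 -1.  ] turn [ 0.005  0.007 -0.006]
```

View pics/side2.png

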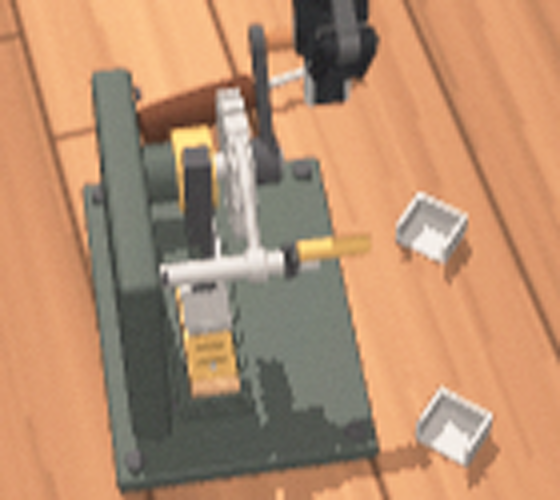

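Emit:
send_rows --series '[{"tx": 0.4,"ty": -3.0,"tz": -0.8,"wx": 0.005,"wy": 0.007,"wz": 0,"jaw": 0.7},{"tx": 0.4,"ty": -3.0,"tz": -0.5,"wx": 0,"wy": 0,"wz": 0,"jaw": 0.7},{"tx": 0,"ty": 0,"tz": 0,"wx": 0,"wy": 0,"wz": 0,"jaw": 0.7}]'

```text
t: 4.38
tool_pos: [0.5404, -0.0108, 0.27]
tool_rot: [3.131, -0.189, 0.039]
contact_force: [-0.2, -0.5, 0.6]
opening: 0.0254
```

```bash
python3 -c "
from h import *
import cv2
print(proj('side',W(knob(.5,60),POSE)))
need([54]+pin(0)[1:2]+[184])
im=ctrl.get_image('side')[:,:,::-1]
a=im[180:305,275:415]
cv2.imwrite('pics/side3.png',cv2.resize(a,None,fx=4,fy=4,interpolation=2))
"
```

```text
[347.06131795 281.45056335]
t 4.38 press mm [ 59.5  44.1 270. ] Fpress [-0.1 -0.5  0.6] open 25.4 toolx yaw -0.001 tilt [ 0.024 -0.007] q [-0.16 -0.18  1.79 -0.    1.51  1.54]
shift cm [-0.76  0.45  8.59] turn [ 0.004 -0.025 -0.001]
```

View pics/side3.png

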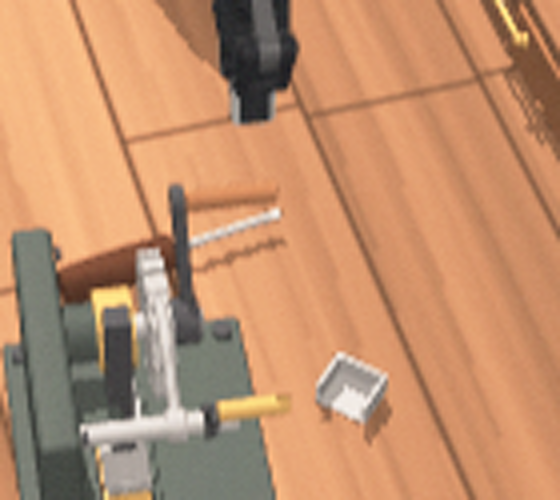

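Emit:
send_rows --series '[{"tx": 0,"ty": 0.4,"tz": 1.5,"wx": 0,"wy": -0.025,"wz": 0,"jaw": 0.7},{"tx": 0,"ty": 0,"tz": 1.5,"wx": 0,"wy": 0,"wz": 0,"jaw": 0.7},{"tx": 0,"ty": 0,"tz": 0.5,"wx": 0,"wy": 0,"wz": 0,"jaw": 0.7},{"tx": 0,"ty": 0,"tz": 0,"wx": 0,"wy": 0,"wz": 0,"jaw": 0.7}]'

```text
t: 4.92
tool_pos: [0.5387, -0.0185, 0.2305]
tool_rot: [3.13, -0.196, -0.009]
contact_force: [0.2, 0.4, 0.9]
opening: 0.0257
```

```bash
python3 -c "
from h import *
need([54]+pin(0)[1:2]+[184])
"
```

```text
t 4.92 press mm [ 58.7  36.3 230.5] Fpress [0.1 0.5 0.9] open 25.7 toolx yaw -0.005 tilt [-0.006 -0.005] q [-0.17 -0.14  1.82 -0.01  1.47  1.53]
shift cm [-0.45 -0.33  4.65] turn [ 0.005  0.005 -0.005]
```

Emit:
send_rows --series '[{"tx": -0.3,"ty": -0.3,"tz": 0.5,"wx": 0.005,"wy": 0.005,"wz": 0,"jaw": 0.7},{"tx": 0,"ty": 0,"tz": 1.0,"wx": 0,"wy": 0,"wz": 0,"jaw": 0.7},{"tx": 0,"ty": 0,"tz": 0.8,"wx": 0,"wy": 0,"wz": 0,"jaw": 0.7},{"tx": 0,"ty": 0,"tz": 0,"wx": 0,"wy": 0,"wz": 0,"jaw": 0.7}]'

```text
t: 5.42
tool_pos: [0.5357, -0.015, 0.206]
tool_rot: [3.135, -0.196, 0.0]
contact_force: [-0.4, 0.6, -0.4]
opening: 0.0259
```

```bash
python3 -c "
from h import *
need([54]+pin(0)[1:2]+[184])
"
```

```text
t 5.42 press mm [ 55.3  39.4 206. ] Fpress [-0.4  0.6 -0.4] open 25.9 toolx yaw -0.005 tilt [ 0. -0.] q [-0.17 -0.14  1.86 -0.    1.42  1.53]
shift cm [-0.14  0.    2.2 ] turn [ 0.    -0.    -0.005]
```

Emit:
send_rows --series '[{"tx": -0.1,"ty": 0,"tz": 0.7,"wx": 0,"wy": 0,"wz": 0,"jaw": 0.7},{"tx": 0,"ty": 0,"tz": 0.7,"wx": 0,"wy": 0,"wz": 0,"jaw": 0.7},{"tx": 0,"ty": 0,"tz": 0.5,"wx": 0,"wy": 0,"wz": 0,"jaw": 0.7},{"tx": 0,"ty": 0,"tz": 0,"wx": 0,"wy": 0,"wz": 0,"jaw": 0.7}]'

```text
t: 5.92
tool_pos: [0.5349, -0.0149, 0.1859]
tool_rot: [3.135, -0.196, 0.001]
contact_force: [-0.3, 0.3, 0.4]
opening: 0.0255
```

```bash
python3 -c "
from h import *
need([54]+pin(0)[1:2]+[184])
"
```

```text
t 5.92 press mm [ 54.5  39.4 185.9] Fpress [-0.4  0.2  0.4] open 25.5 toolx yaw -0.005 tilt [ 0.001 -0.   ] q [-0.17 -0.12  1.88 -0.    1.38  1.53]
shift cm [-0.05  0.01  0.19] turn [ 0.    -0.001 -0.005]
```

Emit:
send_rows --series '[{"tx": 0,"ty": 0,"tz": 0.15,"wx": 0,"wy": 0,"wz": 0,"jaw": 0.82},{"tx": 0,"ty": 0,"tz": 0,"wx": 0,"wy": 0,"wz": 0,"jaw": 0.82},{"tx": 0,"ty": 0,"tz": 0,"wx": 0,"wy": 0,"wz": 0,"jaw": 0.82}]' --squeeze 20

```text
t: 6.3
tool_pos: [0.5353, -0.0149, 0.1848]
tool_rot: [3.135, -0.196, 0.002]
contact_force: [0.4, -0.6, 0.1]
opening: 0.0151
```

```bash
python3 -c "
from h import *
import cv2
need([54]+pin(0)[1:2]+[184])
im=ctrl.get_image('side')[:,:,::-1]
a=im[180:305,275:415]
cv2.imwrite('pics/side4.png',cv2.resize(a,None,fx=4,fy=4,interpolation=2))
"
```

```text
t 6.3 press mm [ 54.9  39.4 184.8] Fpress [ 0.5 -0.6  0.1] open 15.1 toolx yaw -0.005 tilt [ 0.001 -0.   ] q [-0.17 -0.12  1.88 -0.    1.38  1.53]
shift cm [-0.09  0.01  0.08] turn [ 0.    -0.002 -0.005]
```

View pics/side4.png

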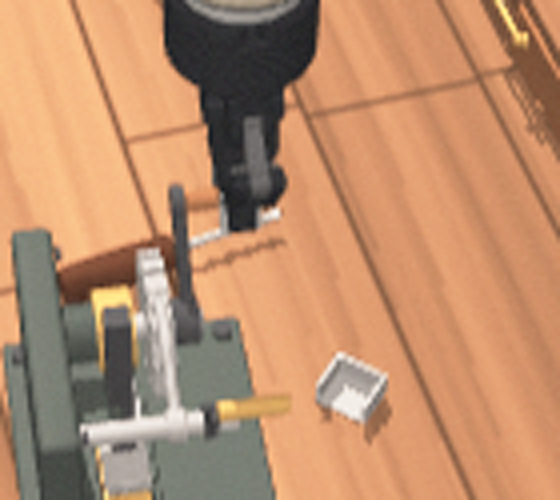

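Emit:
send_rows --series '[{"tx": 0,"ty": -0.25,"tz": 0.1,"wx": 0,"wy": 0,"wz": 0,"jaw": 0.82},{"tx": 0,"ty": -0.25,"tz": 0.15,"wx": 0,"wy": 0,"wz": 0,"jaw": 0.82}]'

```text
t: 6.6
tool_pos: [0.536, -0.0107, 0.1829]
tool_rot: [3.133, -0.196, 0.003]
contact_force: [-2.4, -5.1, 2.5]
opening: 0.0153
```

```bash
python3 -c "
from h import *
need([54]+pin(0)[1:2]+[184])
"
```

```text
t 6.6 press mm [ 55.1  43.7 182.9] Fpress [-1.8 -5.3  2.5] open 15.3 toolx yaw -0.006 tilt [ 0.002 -0.003] q [-0.16 -0.12  1.88 -0.    1.38  1.54]
shift cm [-0.11  0.44 -0.11] turn [ 0.003 -0.002 -0.006]
```

Emit:
send_rows --series '[{"tx": 0,"ty": -0.25,"tz": 0.1,"wx": 0,"wy": 0,"wz": 0,"jaw": 0.82},{"tx": 0,"ty": -0.2,"tz": 0.1,"wx": 0,"wy": 0,"wz": 0,"jaw": 0.82}]'

```text
t: 6.85
tool_pos: [0.5363, -0.008, 0.1809]
tool_rot: [3.128, -0.197, 0.002]
contact_force: [-2.4, -5.2, 0.7]
opening: 0.0152
```

```bash
python3 -c "
from h import *
import cv2
need([54]+pin(0)[1:2]+[184])
im=ctrl.get_image('side')[:,:,::-1]
a=im[220:345,255:395]
cv2.imwrite('pics/side5.png',cv2.resize(a,None,fx=5,fy=4.8,interpolation=2))
o,R,p=state()
"
```

```text
t 6.85 press mm [ 55.1  46.4 180.9] Fpress [-1.7 -5.5  0.7] open 15.2 toolx yaw -0.006 tilt [ 0.001 -0.008] q [-0.15 -0.11  1.88 -0.01  1.37  1.55]
shift cm [-0.11  0.71 -0.3 ] turn [ 0.008 -0.002 -0.006]
t 6.9 press mm [ 55.1  46.6 180.8] Fpress [-0.9 -5.3  1.9] open 15.7 toolx yaw -0.006 tilt [ 0.001 -0.008] q [-0.15 -0.11  1.88 -0.01  1.37  1.55]
```

View pics/side5.png

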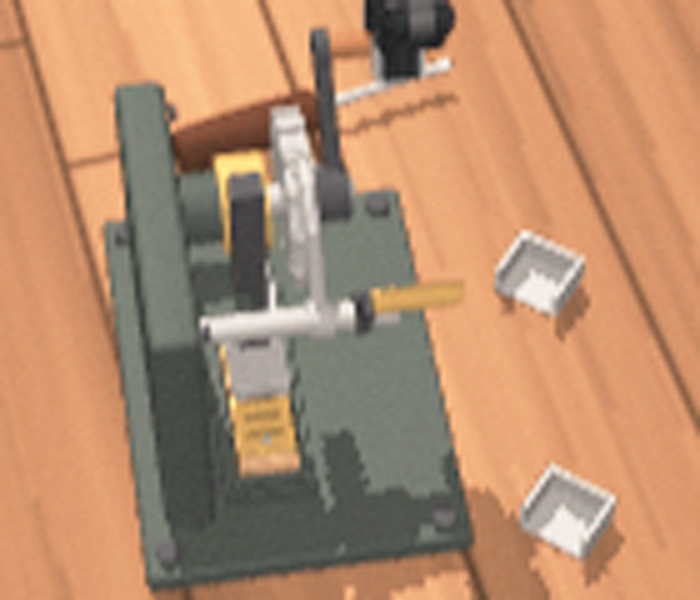

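Emit:
send_rows --series '[{"tx": 0,"ty": -0.2,"tz": 0.1,"wx": 0,"wy": 0,"wz": 0,"jaw": 0.82}]'

```text
t: 7.02
tool_pos: [0.5365, -0.0067, 0.1799]
tool_rot: [3.125, -0.197, 0.002]
contact_force: [-1.7, -5.7, 1.7]
opening: 0.015
```

```bash
python3 -c "
from h import *
import cv2
o,R,p=state()
im=ctrl.get_image('side')[:,:,::-1]
a=im[220:300,255:355]
cv2.imwrite('pics/side6.png',cv2.resize(a,None,fx=7,fy=7,interpolation=2))
o,R,p=state()
"
```

```text
t 7.03 press mm [ 55.1  47.7 179.9] Fpress [-1.  -5.9  1.7] open 15.0 toolx yaw -0.006 tilt [ 0.   -0.01] q [-0.15 -0.11  1.88 -0.01  1.37  1.55]
t 7.08 press mm [ 55.1  47.9 179.7] Fpress [-0.3 -4.8  1. ] open 15.2 toolx yaw -0.006 tilt [ 0.   -0.01] q [-0.15 -0.11  1.88 -0.01  1.37  1.55]
```

View pics/side6.png

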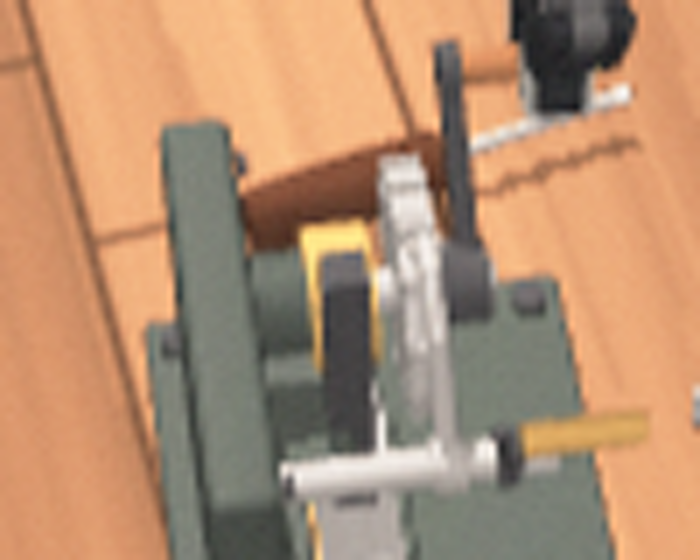

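```bash
python3 -c "
import cv2,numpy as np
a=cv2.imread('pics/side0.png')[220:300,255:355]
a=cv2.resize(a,None,fx=7,fy=7,interpolation=2)[100:520,250:520]
b=cv2.imread('pics/side6.png')[100:520,250:520]
cv2.imwrite('pics/cmp.png',np.hstack([a,b]))
"
```

```text
(no output)
```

View pics/cmp.png

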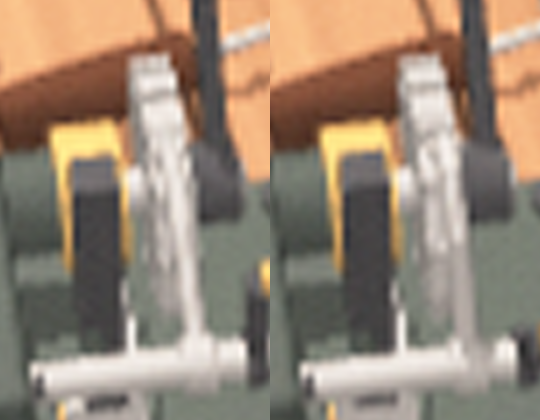

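```bash
python3 -c "
from h import *
for P in ([6,-73,144],[6,0,175],[6,-20,171],[6,-10,178],[6,-10,203],[6,-15,195],[6,10,203],[6,40,135]):
    u=proj('side',W(P,POSE)); print(P,u.round(1),((u-[255,220])*7-[250,100]).round(0))
import cv2
im=ctrl.get_image('side')[:,:,::-1]; cv2.imwrite('pics/side7.png',im)
a=cv2.imread('pics/side0.png')[235:295,280:330];b=im[235:295,280:330]
cv2.imwrite('pics/cmp2.png',np.hstack([cv2.resize(k,None,fx=8,fy=8,interpolation=cv2.INTER_LANCZOS4) for k in (a,b)]))
state()
"
```

```text
[6, -73, 144] [318.8 287.1] [196. 370.]
[6, 0, 175] [313.3 250. ] [158. 110.]
[6, -20, 171] [314.7 258.7] [168. 171.]
[6, -10, 178] [314.  252.8] [163. 130.]
[6, -10, 203] [313.8 245.3] [162.  77.]
[6, -15, 195] [314.2 249.7] [165. 108.]
[6, 10, 203] [312.4 237.8] [152.  25.]
[6, 40, 135] [310.9 247.1] [141.  89.]
t 7.12 press mm [ 55.1  47.9 179.7] Fpress [-1.2 -4.6  1.2] open 15.4 toolx yaw -0.006 tilt [ 0.   -0.01] q [-0.15 -0.11  1.88 -0.01  1.37  1.55]
```

View pics/cmp2.png

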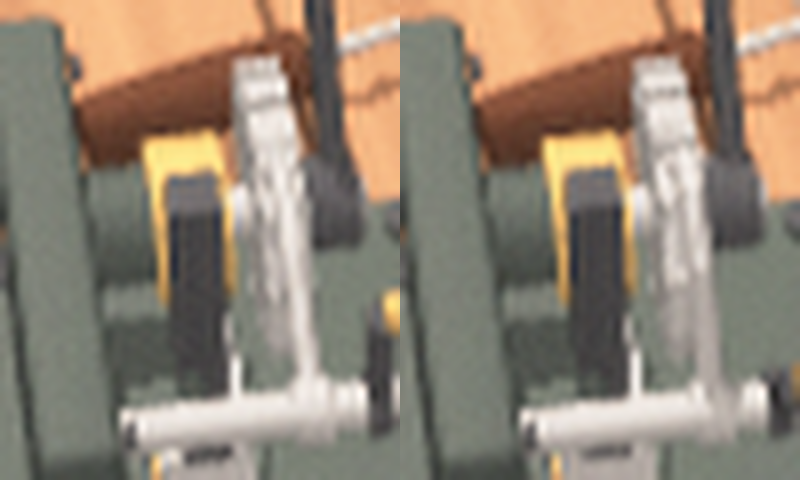

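Emit:
send_rows --series '[{"tx": 0,"ty": -0.15,"tz": 0.1,"wx": 0.005,"wy": 0,"wz": 0,"jaw": 0.82}]'

```text
t: 7.25
tool_pos: [0.5367, -0.0056, 0.1789]
tool_rot: [3.13, -0.197, 0.002]
contact_force: [-1.8, -4.0, 1.9]
opening: 0.0156
```

```bash
python3 -c "
from h import *
import cv2
state()
im=ctrl.get_image('side')[:,:,::-1]; cv2.imwrite('pics/side8.png',im)
a=cv2.resize(cv2.imread('pics/side5.png'),(140,125),interpolation=cv2.INTER_AREA)[15:75,25:75]
b=cv2.imread('pics/side7.png')[235:295,280:330];c=im[235:295,280:330]
cv2.imwrite('pics/cmp3.png',np.hstack([cv2.resize(k,None,fx=5,fy=8,interpolation=cv2.INTER_LANCZOS4) for k in (a,b,c)]))
state()
"
```

```text
t 7.25 press mm [ 55.1  48.8 178.9] Fpress [-1.3 -4.2  1.9] open 15.6 toolx yaw -0.006 tilt [ 0.001 -0.006] q [-0.15 -0.11  1.88 -0.01  1.37  1.55]
t 7.3 press mm [ 55.1  48.9 178.8] Fpress [-1.3 -4.3  2.8] open 15.2 toolx yaw -0.006 tilt [ 0.001 -0.005] q [-0.15 -0.11  1.88 -0.01  1.37  1.55]
```

View pics/cmp3.png

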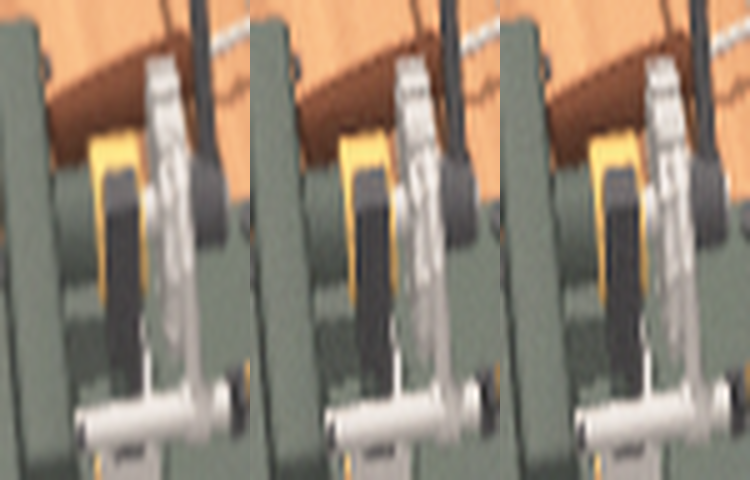

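Emit:
send_rows --series '[{"tx": 0,"ty": 0.2,"tz": -0.18,"wx": 0.005,"wy": 0,"wz": 0,"jaw": 0.82},{"tx": 0,"ty": 0.2,"tz": -0.17,"wx": 0,"wy": 0,"wz": 0,"jaw": 0.82},{"tx": 0,"ty": 0.2,"tz": -0.16,"wx": 0,"wy": 0,"wz": 0,"jaw": 0.82}]'

```text
t: 7.68
tool_pos: [0.5358, -0.0126, 0.1843]
tool_rot: [3.133, -0.197, 0.002]
contact_force: [-0.5, -4.5, 0.2]
opening: 0.0156
```

```bash
python3 -c "
from h import *
state()
"
```

```text
t 7.67 press mm [ 55.1  41.8 184.3] Fpress [ 0.  -4.5  0.2] open 15.6 toolx yaw -0.006 tilt [ 0.001 -0.002] q [-0.16 -0.12  1.88 -0.    1.38  1.54]
```

Emit:
send_rows --series '[{"tx": 0,"ty": 0.2,"tz": -0.14,"wx": 0,"wy": 0,"wz": 0,"jaw": 0.82},{"tx": 0,"ty": 0.2,"tz": -0.13,"wx": 0,"wy": 0,"wz": 0,"jaw": 0.82}]'

```text
t: 7.92
tool_pos: [0.5351, -0.0174, 0.187]
tool_rot: [3.132, -0.198, 0.002]
contact_force: [-0.7, -4.6, -0.7]
opening: 0.0156
```

```bash
python3 -c "
from h import *
state()
"
```

```text
t 7.92 press mm [ 55.  37. 187.] Fpress [-0.2 -4.6 -0.7] open 15.6 toolx yaw -0.007 tilt [ 0.001 -0.003] q [-0.17 -0.12  1.88 -0.    1.39  1.53]
```

Emit:
send_rows --series '[{"tx": 0,"ty": 0.22,"tz": -0.13,"wx": 0.003,"wy": 0,"wz": 0,"jaw": 0.82},{"tx": 0,"ty": 0.22,"tz": -0.12,"wx": 0,"wy": 0,"wz": 0,"jaw": 0.82},{"tx": 0,"ty": 0.22,"tz": -0.11,"wx": 0,"wy": 0,"wz": 0,"jaw": 0.82},{"tx": 0,"ty": 0.22,"tz": -0.1,"wx": 0,"wy": 0,"wz": 0,"jaw": 0.82}]'

```text
t: 8.43
tool_pos: [0.5339, -0.0273, 0.191]
tool_rot: [3.135, -0.199, 0.002]
contact_force: [-1.5, -5.1, -1.1]
opening: 0.0153
```

```bash
python3 -c "
from h import *
import cv2
im=ctrl.get_image('side')[:,:,::-1]; cv2.imwrite('pics/side9.png',im)
cv2.imwrite('pics/side9c.png',cv2.resize(im[215:345,255:395],None,fx=5,fy=4.6,interpolation=2))
state()
"
```

```text
t 8.47 press mm [ 55.   26.6 191.1] Fpress [-1.6 -6.1 -0.7] open 15.6 toolx yaw -0.007 tilt [ 0.001 -0.001] q [-0.19 -0.13  1.88 -0.    1.39  1.51]
```

View pics/side9c.png

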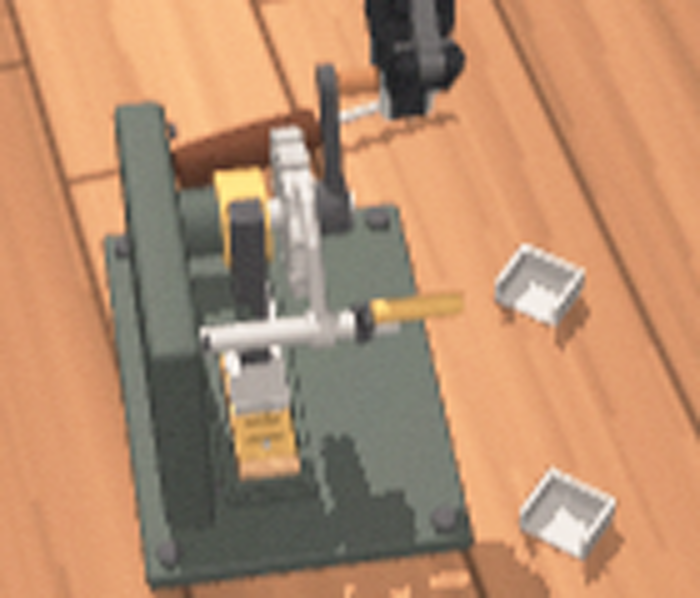

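Emit:
send_rows --series '[{"tx": 0,"ty": 0.22,"tz": -0.1,"wx": 0,"wy": 0,"wz": 0,"jaw": 0.82},{"tx": 0,"ty": 0.22,"tz": -0.09,"wx": 0,"wy": 0,"wz": 0,"jaw": 0.82},{"tx": 0,"ty": 0.22,"tz": -0.08,"wx": 0,"wy": 0,"wz": 0,"jaw": 0.82}]'

```text
t: 8.85
tool_pos: [0.5329, -0.0348, 0.1928]
tool_rot: [3.134, -0.199, 0.002]
contact_force: [0.3, -5.2, -1.0]
opening: 0.0155
```

```bash
python3 -c "
from h import *
state()
"
```

```text
t 8.85 press mm [ 54.9  19.3 192.8] Fpress [ 0.9 -5.1 -1. ] open 15.5 toolx yaw -0.007 tilt [ 0.001 -0.001] q [-0.2  -0.13  1.88 -0.    1.4   1.49]
```

Emit:
send_rows --series '[{"tx": 0,"ty": 0.2,"tz": -0.08,"wx": 0,"wy": 0,"wz": 0,"jaw": 0.82},{"tx": 0,"ty": 0.2,"tz": -0.07,"wx": 0,"wy": 0,"wz": 0,"jaw": 0.82},{"tx": 0,"ty": 0.2,"tz": -0.06,"wx": 0,"wy": 0,"wz": 0,"jaw": 0.82}]'

```text
t: 9.22
tool_pos: [0.532, -0.0414, 0.1936]
tool_rot: [3.134, -0.199, 0.002]
contact_force: [1.5, -5.3, -2.5]
opening: 0.0154
```

Emit:
send_rows --series '[{"tx": 0,"ty": 0.2,"tz": -0.08,"wx": 0,"wy": 0,"wz": 0,"jaw": 0.82},{"tx": 0,"ty": 0.2,"tz": -0.06,"wx": 0,"wy": 0,"wz": 0,"jaw": 0.82},{"tx": 0,"ty": 0.2,"tz": -0.05,"wx": 0,"wy": 0,"wz": 0,"jaw": 0.82}]'

```text
t: 9.6
tool_pos: [0.5309, -0.0476, 0.1942]
tool_rot: [3.135, -0.199, 0.001]
contact_force: [1.0, -5.2, -3.8]
opening: 0.0155
```

```bash
python3 -c "
from h import *
state()
"
```

```text
t 9.6 press mm [ 54.5   6.5 194.2] Fpress [ 1.6 -5.1 -3.8] open 15.5 toolx yaw -0.007 tilt [ 0.001 -0.   ] q [-0.23 -0.13  1.88 -0.    1.4   1.47]
```

Emit:
send_rows --series '[{"tx": 0,"ty": 0.2,"tz": -0.06,"wx": 0,"wy": 0,"wz": 0,"jaw": 0.82},{"tx": 0,"ty": 0.2,"tz": -0.05,"wx": 0,"wy": 0,"wz": 0,"jaw": 0.82},{"tx": 0,"ty": 0.2,"tz": -0.03,"wx": 0,"wy": 0,"wz": 0,"jaw": 0.82}]'

```text
t: 9.98
tool_pos: [0.5296, -0.0536, 0.1952]
tool_rot: [-3.135, 0.199, 0.001]
contact_force: [0.5, -4.1, -2.7]
opening: 0.0152
```

```bash
python3 -c "
from h import *
import cv2
im=ctrl.get_image('side')[:,:,::-1]
cv2.imwrite('pics/side10c.png',cv2.resize(im[215:345,255:395],None,fx=5,fy=4.6,interpolation=2))
state()
"
```

```text
t 10.03 press mm [5.390e+01 1.000e-01 1.952e+02] Fpress [ 0.2 -5.2 -3. ] open 15.6 toolx yaw -0.007 tilt [-0.001  0.   ] q [-0.24 -0.14  1.88 -0.    1.4   1.46]
```

View pics/side10c.png

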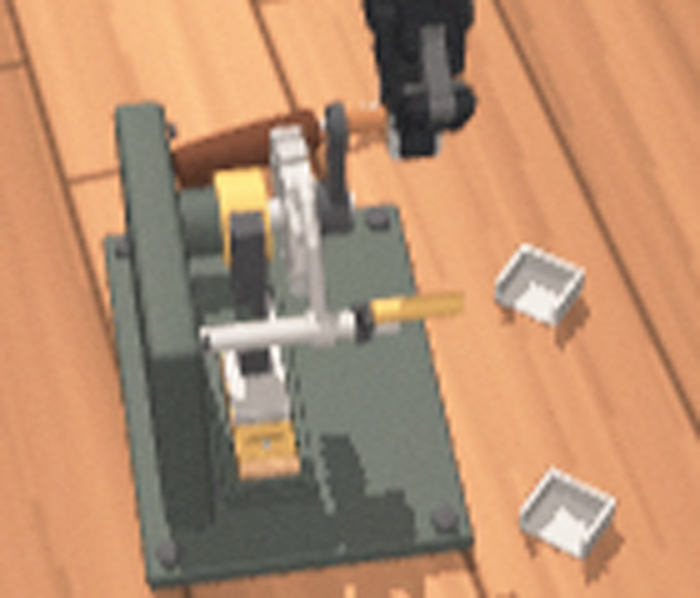

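Emit:
send_rows --series '[{"tx": 0,"ty": 0.2,"tz": -0.03,"wx": 0,"wy": 0,"wz": 0,"jaw": 0.82},{"tx": 0,"ty": 0.2,"tz": -0.03,"wx": 0,"wy": 0,"wz": 0,"jaw": 0.82}]'

```text
t: 10.28
tool_pos: [0.5289, -0.0576, 0.1959]
tool_rot: [-3.134, 0.199, 0.002]
contact_force: [0.3, -0.0, -0.5]
opening: 0.0152
```

Emit:
send_rows --series '[{"tx": 0,"ty": 0.2,"tz": -0.02,"wx": 0,"wy": 0,"wz": 0,"jaw": 0.82},{"tx": 0,"ty": 0.2,"tz": -0.01,"wx": 0,"wy": 0,"wz": 0,"jaw": 0.82}]'

```text
t: 10.52
tool_pos: [0.5294, -0.0605, 0.1977]
tool_rot: [-3.131, 0.198, -0.002]
contact_force: [0.3, -0.7, -0.3]
opening: 0.0153
```

```bash
python3 -c "
from h import *
state()
"
```

```text
t 10.53 press mm [ 54.4  -6.6 197.7] Fpress [ 0.4 -0.6 -0.3] open 15.3 toolx yaw -0.007 tilt [0.002 0.004] q [-0.26 -0.14  1.87  0.    1.41  1.44]
```

Emit:
send_rows --series '[{"tx": 0,"ty": 0.1,"tz": 0,"wx": -0.004,"wy": 0,"wz": 0,"jaw": 0.82},{"tx": 0,"ty": 0.1,"tz": 0,"wx": 0,"wy": 0,"wz": 0,"jaw": 0.82}]'

```text
t: 10.78
tool_pos: [0.5294, -0.0612, 0.1981]
tool_rot: [-3.132, 0.197, -0.003]
contact_force: [1.3, 3.0, -0.6]
opening: 0.0154
```

```bash
python3 -c "
from h import *
state()
"
```

```text
t 10.78 press mm [ 54.6  -7.3 198.1] Fpress [ 0.9  3.2 -0.6] open 15.4 toolx yaw -0.006 tilt [0.002 0.003] q [-0.26 -0.14  1.87  0.    1.41  1.44]
```

Emit:
send_rows --series '[{"tx": 0,"ty": 0.12,"tz": 0,"wx": 0,"wy": 0,"wz": 0,"jaw": 0.82}]'

```text
t: 10.9
tool_pos: [0.5294, -0.0617, 0.1981]
tool_rot: [-3.13, 0.197, -0.003]
contact_force: [0.3, 3.4, -0.2]
opening: 0.0155
```

Emit:
send_rows --series '[{"tx": 0,"ty": 0.12,"tz": 0,"wx": 0,"wy": 0,"wz": 0,"jaw": 0.82}]'

```text
t: 11.02
tool_pos: [0.5293, -0.0625, 0.1981]
tool_rot: [-3.13, 0.196, -0.003]
contact_force: [-0.1, 3.9, -0.9]
opening: 0.0154
```

Emit:
send_rows --series '[{"tx": 0,"ty": 0.12,"tz": 0,"wx": 0,"wy": 0,"wz": 0,"jaw": 0.82}]'

```text
t: 11.15
tool_pos: [0.5291, -0.0635, 0.198]
tool_rot: [-3.129, 0.196, -0.003]
contact_force: [0.4, 3.9, -1.7]
opening: 0.0155
```

Emit:
send_rows --series '[{"tx": 0,"ty": 0.12,"tz": 0,"wx": 0,"wy": 0,"wz": 0,"jaw": 0.82},{"tx": 0,"ty": 0.12,"tz": 0,"wx": 0,"wy": 0,"wz": 0,"jaw": 0.82}]'

```text
t: 11.4
tool_pos: [0.5289, -0.0659, 0.1979]
tool_rot: [-3.129, 0.196, -0.003]
contact_force: [1.6, 4.0, -0.1]
opening: 0.0155
```

Emit:
send_rows --series '[{"tx": 0,"ty": 0.12,"tz": 0.01,"wx": 0,"wy": 0,"wz": 0,"jaw": 0.82},{"tx": 0,"ty": 0.12,"tz": 0.01,"wx": 0,"wy": 0,"wz": 0,"jaw": 0.82}]'

```text
t: 11.65
tool_pos: [0.5285, -0.0684, 0.1976]
tool_rot: [-3.128, 0.196, -0.003]
contact_force: [1.8, 3.2, -0.6]
opening: 0.0153
```

```bash
python3 -c "
from h import *
state()
"
```

```text
t 11.65 press mm [ 54.5 -14.5 197.6] Fpress [ 1.4  3.4 -0.6] open 15.3 toolx yaw -0.005 tilt [0.003 0.007] q [-0.27 -0.14  1.87  0.01  1.41  1.42]
```

Emit:
send_rows --series '[{"tx": 0,"ty": 0.12,"tz": 0.03,"wx": -0.004,"wy": 0,"wz": 0,"jaw": 0.82},{"tx": 0,"ty": 0.12,"tz": 0.03,"wx": 0,"wy": 0,"wz": 0,"jaw": 0.82}]'

```text
t: 11.9
tool_pos: [0.5282, -0.071, 0.1973]
tool_rot: [-3.133, 0.196, -0.003]
contact_force: [0.1, 4.0, 0.4]
opening: 0.0152
```

Emit:
send_rows --series '[{"tx": 0,"ty": 0.1,"tz": 0.03,"wx": 0,"wy": 0,"wz": 0,"jaw": 0.82}]'

```text
t: 12.02
tool_pos: [0.5281, -0.0721, 0.1971]
tool_rot: [-3.133, 0.196, -0.003]
contact_force: [1.0, 3.1, 0.2]
opening: 0.0154
```

Emit:
send_rows --series '[{"tx": 0,"ty": 0.1,"tz": 0.03,"wx": 0,"wy": 0,"wz": 0,"jaw": 0.82}]'

```text
t: 12.15
tool_pos: [0.528, -0.0729, 0.1969]
tool_rot: [-3.132, 0.196, -0.003]
contact_force: [0.4, 6.4, 1.8]
opening: 0.0154
```

Emit:
send_rows --series '[{"tx": 0,"ty": 0.08,"tz": 0,"wx": 0,"wy": 0,"wz": 0,"jaw": 0.82}]'

```text
t: 12.28
tool_pos: [0.528, -0.073, 0.1969]
tool_rot: [-3.13, 0.196, -0.003]
contact_force: [0.3, 7.8, 1.1]
opening: 0.0155
```

```bash
python3 -c "
from h import *
state()
"
```

```text
t 12.28 press mm [ 54.5 -19.1 196.9] Fpress [-0.6  7.7  1.1] open 15.5 toolx yaw -0.005 tilt [0.002 0.005] q [-0.28 -0.14  1.87  0.01  1.4   1.41]
```

Emit:
send_rows --series '[{"tx": 0,"ty": 0.08,"tz": 0,"wx": 0,"wy": 0,"wz": 0,"jaw": 0.82}]'

```text
t: 12.4
tool_pos: [0.528, -0.0729, 0.1969]
tool_rot: [-3.128, 0.195, -0.004]
contact_force: [0.8, 6.6, -0.4]
opening: 0.0156
```

```bash
python3 -c "
from h import *
state()
"
```

```text
t 12.4 press mm [ 54.5 -19.  196.9] Fpress [ 0.   6.7 -0.4] open 15.6 toolx yaw -0.005 tilt [0.003 0.008] q [-0.28 -0.14  1.87  0.01  1.4   1.41]
```

Emit:
send_rows --series '[{"tx": 0,"ty": 0.13,"tz": 0,"wx": 0,"wy": 0,"wz": 0,"jaw": 0.82}]'

```text
t: 12.52
tool_pos: [0.528, -0.073, 0.1969]
tool_rot: [-3.125, 0.195, -0.004]
contact_force: [0.4, 8.5, 0.1]
opening: 0.0151
```

```bash
python3 -c "
from h import *
import cv2
state()
im=ctrl.get_image('side')[:,:,::-1]
cv2.imwrite('pics/side11c.png',cv2.resize(im[215:345,255:395],None,fx=5,fy=4.6,interpolation=2))
state()
"
```

```text
t 12.53 press mm [ 54.5 -19.1 196.9] Fpress [-0.6  8.5  0.1] open 15.1 toolx yaw -0.005 tilt [0.003 0.011] q [-0.28 -0.14  1.87  0.01  1.4   1.41]
t 12.57 press mm [ 54.5 -19.1 196.9] Fpress [-0.5  7.8  0.1] open 15.7 toolx yaw -0.005 tilt [0.003 0.011] q [-0.28 -0.14  1.87  0.01  1.4   1.41]
```

View pics/side11c.png

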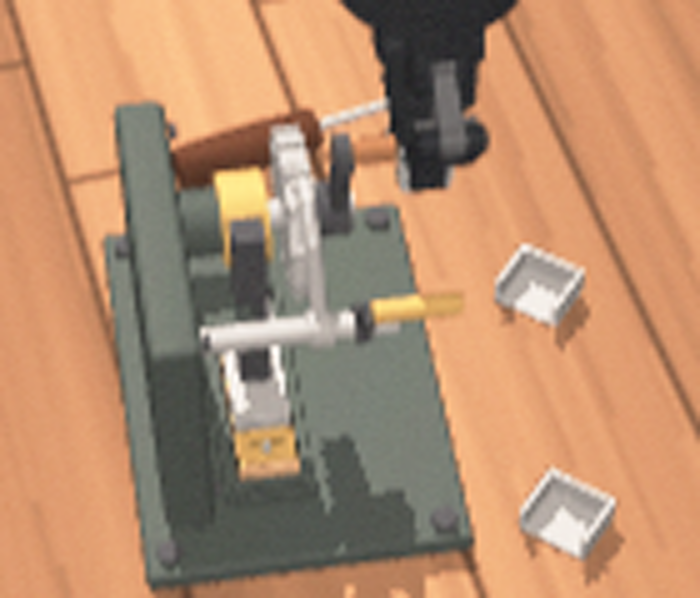

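Emit:
send_rows --series '[{"tx": 0,"ty": 0.16,"tz": 0,"wx": 0,"wy": 0,"wz": 0,"jaw": 0.82}]'

```text
t: 12.7
tool_pos: [0.5279, -0.0731, 0.1968]
tool_rot: [-3.121, 0.194, -0.005]
contact_force: [1.8, 10.2, 0.8]
opening: 0.0154
```

```bash
python3 -c "
from h import *
state()
"
```

```text
t 12.7 press mm [ 54.5 -19.2 196.8] Fpress [ 0.5 10.4  0.8] open 15.4 toolx yaw -0.004 tilt [0.004 0.014] q [-0.28 -0.14  1.87  0.02  1.41  1.41]
```

Emit:
send_rows --series '[{"tx": 0,"ty": 0.16,"tz": 0,"wx": -0.007,"wy": 0,"wz": 0,"jaw": 0.82},{"tx": 0,"ty": 0.15,"tz": 0,"wx": 0,"wy": 0,"wz": 0,"jaw": 0.82}]'

```text
t: 12.95
tool_pos: [0.528, -0.073, 0.1968]
tool_rot: [-3.12, 0.192, -0.005]
contact_force: [1.6, 7.9, 0.6]
opening: 0.0152
```

```bash
python3 -c "
from h import *
state()
"
```

```text
t 12.95 press mm [ 54.5 -19.2 196.8] Fpress [0.7 8.  0.6] open 15.2 toolx yaw -0.004 tilt [0.004 0.015] q [-0.29 -0.14  1.87  0.02  1.41  1.41]
```

Emit:
send_rows --series '[{"tx": 0,"ty": -0.1,"tz": 0,"wx": 0,"wy": 0,"wz": 0,"jaw": 0.82},{"tx": 0,"ty": -0.1,"tz": 0,"wx": -0.01,"wy": 0,"wz": 0,"jaw": 0.82}]'

```text
t: 13.2
tool_pos: [0.5281, -0.0723, 0.1969]
tool_rot: [-3.134, 0.193, -0.004]
contact_force: [-0.4, -0.8, 0.3]
opening: 0.0156
```

```bash
python3 -c "
from h import *
state()
"
```

```text
t 13.2 press mm [ 54.6 -18.4 196.9] Fpress [-0.2 -0.9  0.3] open 15.6 toolx yaw -0.004 tilt [0.002 0.001] q [-0.28 -0.14  1.87  0.    1.4   1.42]
```

Emit:
send_rows --series '[{"tx": 0,"ty": -0.05,"tz": 0,"wx": 0,"wy": 0,"wz": 0,"jaw": 0.7},{"tx": 0,"ty": 0,"tz": 0,"wx": 0,"wy": 0,"wz": 0,"jaw": 0.65},{"tx": 0,"ty": 0,"tz": -0.3,"wx": 0,"wy": 0,"wz": 0,"jaw": 0.65}]'

```text
t: 13.58
tool_pos: [0.5279, -0.0728, 0.1998]
tool_rot: [3.135, -0.194, 0.003]
contact_force: [-0.2, -0.6, -0.3]
opening: 0.0301
```

```bash
python3 -c "
from h import *
state()
"
```

```text
t 13.57 press mm [ 54.5 -19.  199.8] Fpress [-0.1 -0.6 -0.3] open 30.1 toolx yaw -0.004 tilt [ 0.002 -0.001] q [-0.28 -0.14  1.87 -0.    1.41  1.42]
```

Emit:
send_rows --series '[{"tx": 0,"ty": 0,"tz": -1.0,"wx": 0,"wy": 0,"wz": 0,"jaw": 0.65},{"tx": 0,"ty": 0,"tz": -3.0,"wx": 0,"wy": 0,"wz": 0,"jaw": 0.65},{"tx": 0,"ty": 0,"tz": -4.0,"wx": 0,"wy": 0,"wz": 0,"jaw": 0.65},{"tx": 0,"ty": 0,"tz": -2.0,"wx": 0,"wy": 0,"wz": 0,"jaw": 0.65}]'

```text
t: 14.08
tool_pos: [0.527, -0.0729, 0.3028]
tool_rot: [3.134, -0.195, -0.001]
contact_force: [0.3, -0.2, -1.0]
opening: 0.0297
```

```bash
python3 -c "
from h import *
import cv2
state()
im=ctrl.get_image('side')[:,:,::-1]
cv2.imwrite('pics/side12.png',im)
cv2.imwrite('pics/side12c.png',cv2.resize(im[215:345,255:395],None,fx=5,fy=4.6,interpolation=2))
for d in (.7,.75,.8,.85,.9,.95): print(d,((proj('side',W(pin(d,77),POSE))-[255,215])*[5,4.6]).round(1))
"
```

```text
t 14.07 press mm [ 53.6 -19.2 302.8] Fpress [ 0.4 -0.1 -1. ] open 29.7 toolx yaw -0.005 tilt [-0.001 -0.001] q [-0.28 -0.2   1.75 -0.    1.59  1.42]
0.7 [462.1 112.4]
0.75 [463.6 118.3]
0.8 [465.  124.4]
0.85 [466.4 130.7]
0.9 [467.8 137.2]
0.95 [469.2 143.9]
```

View pics/side12c.png

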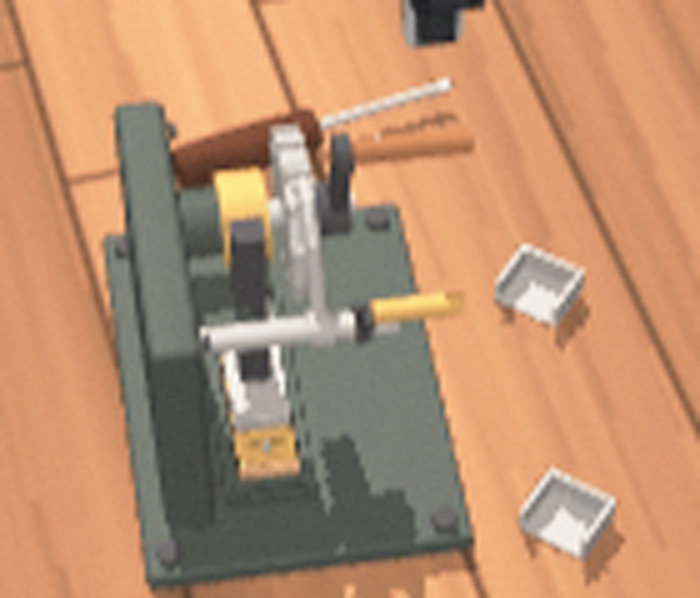

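```bash
python3 -c "
from h import *
need([54.5,-17.5,196.5])
"
```

```text
t 14.12 press mm [ 54.3 -19.3 305. ] Fpress [ 0.7 -0.1  2.2] open 29.8 toolx yaw -0.005 tilt [ 0.002 -0.002] q [-0.28 -0.2   1.75 -0.    1.59  1.42]
shift cm [-1.000e-02 -1.900e-01  1.085e+01] turn [ 0.002 -0.003 -0.005]
```

Emit:
send_rows --series '[{"tx": 0.1,"ty": -0.15,"tz": 3.5,"wx": 0,"wy": 0,"wz": 0,"jaw": 0.65},{"tx": 0,"ty": 0,"tz": 3.5,"wx": 0,"wy": 0,"wz": 0,"jaw": 0.65},{"tx": 0,"ty": 0,"tz": 1.5,"wx": 0,"wy": 0,"wz": 0,"jaw": 0.65},{"tx": 0,"ty": 0,"tz": 0,"wx": 0,"wy": 0,"wz": 0,"jaw": 0.65}]'

```text
t: 14.62
tool_pos: [0.5295, -0.0721, 0.2181]
tool_rot: [3.133, -0.195, 0.006]
contact_force: [0.1, -1.0, 0.5]
opening: 0.0297
```

```bash
python3 -c "
from h import *
need([54.5,-17.5,196.5])
"
```

```text
t 14.62 press mm [ 55.9 -18.1 218.1] Fpress [ 0.2 -1.   0.5] open 29.7 toolx yaw -0.005 tilt [ 0.004 -0.003] q [-0.27 -0.15  1.85 -0.    1.44  1.42]
shift cm [-0.15 -0.06  2.15] turn [ 0.002 -0.004 -0.005]
```

Emit:
send_rows --series '[{"tx": 0,"ty": 0,"tz": 0.7,"wx": 0,"wy": 0,"wz": 0,"jaw": 0.65},{"tx": 0,"ty": 0,"tz": 0.7,"wx": 0,"wy": 0,"wz": 0,"jaw": 0.65},{"tx": 0,"ty": 0,"tz": 0.4,"wx": 0,"wy": 0,"wz": 0,"jaw": 0.65},{"tx": 0,"ty": 0.2,"tz": 0,"wx": 0,"wy": 0,"wz": 0,"jaw": 0.78},{"tx": 0,"ty": 0,"tz": 0,"wx": 0,"wy": 0,"wz": 0,"jaw": 0.78}]'

```text
t: 15.25
tool_pos: [0.5309, -0.0746, 0.2021]
tool_rot: [3.132, -0.195, 0.014]
contact_force: [0.2, 0.6, 0.0]
opening: 0.0187
```

```bash
python3 -c "
from h import *
need([54.5,-17.5,196.5])
"
```

```text
t 15.25 press mm [ 57.6 -20.4 202.1] Fpress [0.2 0.7 0. ] open 18.7 toolx yaw -0.005 tilt [ 0.008 -0.004] q [-0.28 -0.14  1.87 -0.    1.4   1.42]
shift cm [-0.32 -0.29  0.55] turn [ 0.003 -0.009 -0.005]
```

Emit:
send_rows --series '[{"tx": -0.2,"ty": -0.05,"tz": 0.5,"wx": 0,"wy": -0.008,"wz": 0,"jaw": 0.78},{"tx": 0,"ty": 0.02,"tz": 0,"wx": 0,"wy": 0,"wz": 0,"jaw": 0.78}]'

```text
t: 15.5
tool_pos: [0.529, -0.0743, 0.1972]
tool_rot: [3.132, -0.195, 0.001]
contact_force: [-0.2, 0.4, 0.6]
opening: 0.0192
```

Emit:
send_rows --series '[{"tx": 0,"ty": 0.08,"tz": 0,"wx": 0,"wy": 0,"wz": 0,"jaw": 0.78}]'

```text
t: 15.62
tool_pos: [0.5291, -0.0746, 0.1973]
tool_rot: [3.134, -0.195, 0.002]
contact_force: [0.2, 3.1, 0.8]
opening: 0.0187
```

```bash
python3 -c "
from h import *
state()
"
```

```text
t 15.62 press mm [ 55.9 -20.6 197.3] Fpress [-0.2  3.1  0.8] open 18.7 toolx yaw -0.005 tilt [ 0.001 -0.002] q [-0.28 -0.13  1.87 -0.    1.4   1.42]
```

Emit:
send_rows --series '[{"tx": 0,"ty": 0.12,"tz": 0,"wx": 0,"wy": 0,"wz": 0,"jaw": 0.78}]'

```text
t: 15.75
tool_pos: [0.5291, -0.0748, 0.1973]
tool_rot: [-3.135, 0.195, -0.002]
contact_force: [1.1, 5.6, -0.2]
opening: 0.0189
```

Emit:
send_rows --series '[{"tx": 0,"ty": 0.12,"tz": 0,"wx": 0,"wy": 0,"wz": 0,"jaw": 0.78}]'

```text
t: 15.88
tool_pos: [0.5291, -0.0748, 0.1973]
tool_rot: [-3.132, 0.194, -0.003]
contact_force: [0.3, 5.7, -0.4]
opening: 0.0186
```

Emit:
send_rows --series '[{"tx": 0,"ty": 0.15,"tz": 0,"wx": 0,"wy": 0,"wz": 0,"jaw": 0.78}]'

```text
t: 16.0
tool_pos: [0.5291, -0.0748, 0.1973]
tool_rot: [-3.128, 0.193, -0.003]
contact_force: [1.1, 7.5, 0.1]
opening: 0.0191
```

```bash
python3 -c "
from h import *
state()
"
```

```text
t 16.0 press mm [ 55.9 -20.8 197.3] Fpress [0.2 7.6 0.1] open 19.1 toolx yaw -0.004 tilt [0.003 0.007] q [-0.28 -0.13  1.87  0.01  1.4   1.41]
```

Emit:
send_rows --series '[{"tx": 0,"ty": 0.18,"tz": 0,"wx": 0,"wy": 0,"wz": 0,"jaw": 0.78}]'

```text
t: 16.12
tool_pos: [0.5291, -0.0749, 0.1973]
tool_rot: [-3.124, 0.192, -0.004]
contact_force: [0.9, 7.9, -0.1]
opening: 0.0188
```

Emit:
send_rows --series '[{"tx": 0,"ty": 0.2,"tz": 0,"wx": 0,"wy": 0,"wz": 0,"jaw": 0.78}]'

```text
t: 16.25
tool_pos: [0.5291, -0.0749, 0.1972]
tool_rot: [-3.119, 0.19, -0.005]
contact_force: [2.0, 8.3, 0.9]
opening: 0.019
```

```bash
python3 -c "
from h import *
state()
"
```

```text
t 16.25 press mm [ 55.9 -20.9 197.2] Fpress [1.  8.5 0.9] open 19.0 toolx yaw -0.002 tilt [0.004 0.016] q [-0.29 -0.13  1.87  0.02  1.41  1.4 ]
```

Emit:
send_rows --series '[{"tx": 0,"ty": -0.1,"tz": 0,"wx": -0.008,"wy": 0,"wz": 0,"jaw": 0.78},{"tx": 0,"ty": -0.15,"tz": 0,"wx": -0.008,"wy": 0,"wz": 0,"jaw": 0.75},{"tx": 0,"ty": -0.1,"tz": 0,"wx": 0,"wy": 0,"wz": 0,"jaw": 0.65},{"tx": 0,"ty": 0,"tz": 0,"wx": 0,"wy": 0,"wz": 0,"jaw": 0.65}]'

```text
t: 16.75
tool_pos: [0.5296, -0.0723, 0.1975]
tool_rot: [3.133, -0.191, 0.003]
contact_force: [-0.3, -0.2, -0.1]
opening: 0.0295
```

```bash
python3 -c "
from h import *
state()
"
```

```text
t 16.75 press mm [ 56.1 -18.2 197.5] Fpress [-0.3 -0.3 -0.1] open 29.5 toolx yaw -0.002 tilt [ 0.002 -0.003] q [-0.27 -0.13  1.87 -0.    1.4   1.42]
```

Emit:
send_rows --series '[{"tx": 0,"ty": 0,"tz": -1.0,"wx": 0,"wy": 0,"wz": 0,"jaw": 0.65},{"tx": 0,"ty": 0,"tz": -3.0,"wx": 0,"wy": 0,"wz": 0,"jaw": 0.65},{"tx": 0,"ty": 0,"tz": -4.0,"wx": 0,"wy": 0,"wz": 0,"jaw": 0.65},{"tx": 0,"ty": 0,"tz": -2.0,"wx": 0,"wy": 0,"wz": 0,"jaw": 0.65},{"tx": 0,"ty": 0,"tz": 0,"wx": 0,"wy": 0,"wz": 0,"jaw": 0.65}]'

```text
t: 17.38
tool_pos: [0.5292, -0.0726, 0.3018]
tool_rot: [3.132, -0.192, 0.004]
contact_force: [-0.8, -0.8, -0.2]
opening: 0.03
```

Emit:
send_rows --series '[{"tx": 0,"ty": 4,"tz": 0,"wx": 0,"wy": 0,"wz": 0,"jaw": 0.65},{"tx": 0,"ty": 4,"tz": 0,"wx": 0,"wy": 0,"wz": 0,"jaw": 0.65},{"tx": 0,"ty": 4,"tz": 0,"wx": 0,"wy": 0,"wz": 0,"jaw": 0.65},{"tx": 0,"ty": 4,"tz": 0,"wx": 0,"wy": 0,"wz": 0,"jaw": 0.65},{"tx": 0,"ty": 0,"tz": 0,"wx": 0,"wy": 0,"wz": 0,"jaw": 0.65}]'

```text
t: 18.0
tool_pos: [0.5068, -0.2341, 0.2932]
tool_rot: [-3.134, 0.189, 0.013]
contact_force: [0.1, 0.3, -0.9]
opening: 0.0294
```

```bash
python3 -c "
from h import *
import cv2
state()
im=ctrl.get_image('side')[:,:,::-1]
b=ctrl.get_image('top')[:,:,::-1]
cv2.imwrite('pics/side13.png',np.hstack([cv2.resize(im[200:360,240:400],(390,390),interpolation=2),cv2.resize(b[180:320,260:400],(390,390),interpolation=2)]))
cv2.imwrite('pics/top13.png',b)
a=cv2.imread('pics/side12.png').astype(int)
d=abs(a-im).max(2)[225:330,275:340]; print('press change since first release',(d>40).sum())
a=cv2.imread('pics/side0.png'); 
"
```

```text
t 18.0 press mm [  52.7 -181.6  293.2] Fpress [ 0.1  0.3 -0.9] open 29.4 toolx yaw -0.001 tilt [-0.008  0.002] q [-0.56 -0.13  1.7  -0.    1.57  1.13]
press change since first release 88
```

View pics/side13.png

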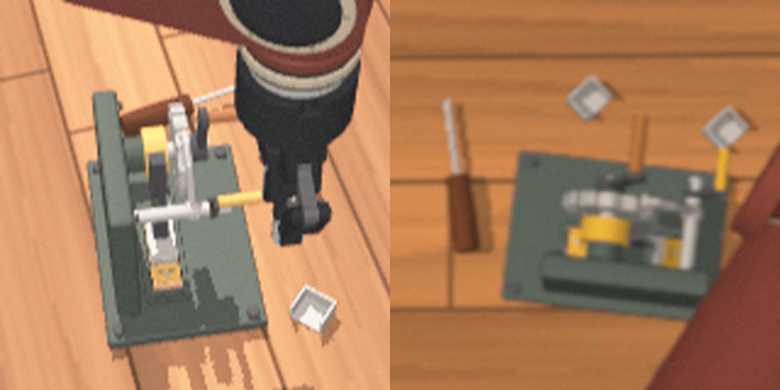

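View pics/top13.png

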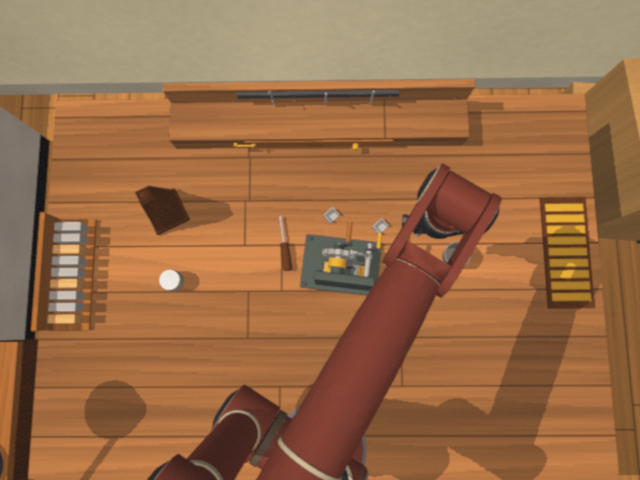

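```bash
python3 -c "
from h import *
print(ctrl.finish_job()); state()"
```

```text
the job is handed in; nothing more can be done
None
the job is handed in; nothing more can be done
```

The job is handed in at about 18 s of the 67 s allowed. The plate looks fully home, with one check that disagreed (below). I could not see its height in the pictures.

**What was done**
- **Lever:** I pushed the release lever over to its hard stop; the force rose to 11.6 N with no further travel. The picture puts it at about 0.5 rad.
- **Winding on:** I caged the crank pin between the open jaws and wound the drum on to about -0.16 rad.
- **Easing back:** I let the drum back at about 0.3 rad/s with the pin resting on the finger the whole way, at 4 to 6 N. The foot met the plate at about 0.72 rad, where the force fell to zero.
- **Pressing:** I leaned on the pin with about 4 N. It moved for about 0.18 rad, or 4 mm at the foot, then stopped dead. I held 8 to 10 N there, which I work out as 35 to 45 N at the foot. I let go, then pushed once more at 8 N and it did not move.
- **Letting go:** I opened the jaws, lifted off and moved the arm aside.

**Last checks**
- The pictures show the lever over, the crank staying at about 0.92 rad, and both end caps and the screwdriver where they were. The metronome and tin look unmoved too. The arm hid the parts cup in the last top picture, and I did not check the spare comb.
- The force on the tool was near zero after letting go.

**What disagreed or stayed unclear**
- At the end stop the pin gave way less than the stated rack springiness suggests, about 1 mm where 2 to 3 mm was expected. I take the plate as home from the 4 mm of travel and the firm stop.
- The pictures did not clearly show the pawl jumping off the wheel. I take it as off because the drum passed zero under load without catching.

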